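# Pack two reference plates into their instrument case and shut it

### The job

Pack away the analyser's two reference plates, one flat in each recess of the blue case. First turn the orange-ribbed plate, which lies across the case, and lay it fully down in a recess; then swing the red-knobbed hold-down finger up off the green-ribbed plate until it stays open, and lay that plate fully down in the other recess. Set the plates down gently without dropping them; when nothing stands above the rim, close the lid fully without slamming it, and leave the other things on the bench alone.

Things in the scene. Friction and masses are not known exactly. Their poses are not given: they have to be found in the camera images.
- case: blue instrument case, fixed to the bench, outside 104 (x) x 182 (y) x 42 mm, walls 4 mm. Origin: centre of its underside; z up; the hinge is along its +x wall. Dark grey firm insert whose top is 16 mm above the bench, with two white-floored recesses side by side along y, 30 mm of insert between them. The walls' rim is 42 mm above the bench.
- recess_a (a point): centre of the floor of one recess (case x 0, y +48.5 mm, 4 mm above the bench). The recess is 91 (x) x 67 (y) x 12 mm deep: a plate fits with its long side along the case's x, either way round, 5.5 mm of play all round. A plate fully down has its rib's top 4 mm below the rim; one lying on the insert stands 8 mm above the rim. Axes as the case's.
- recess_b (a point): the same for the other recess (case x 0, y -48.5 mm). Either plate may go in either recess.
- lid (a joint): lid of the case, 104 x 182 x 8 mm, rad: 0 shut, grows as it opens, starts between 2.2 and 2.6 (leaning far back), stop at 2.7. The stiff hinge (0.1 N m) keeps it where it is left.
- lid_hinge (a point): point on the lid's hinge axis, mid-width, 42.5 mm above the bench. The axis runs along the case's y.
- lid_handle (a point): centre of the black round bar handle, 14 mm across and 22 mm long along the case's y, on a 14 mm wide tongue at the middle of the lid's free edge, the bar's centre 24 mm beyond that edge and 128 mm from the hinge axis (and 4 mm off the plane through it). With the lid shut it is 46.5 mm above the bench, 76 mm from the case's centre on the -x side. Pinched on its two ends it turns between the pads as the lid swings.
- fixture: grey reading fixture, fixed to the bench: base 170 (x) x 90 (y) x 22 mm. Origin: centre of its underside; z up. The finger's hinge block (52 mm high) is at its +x end.
- nest (a point): where the green plate's underside centre sits at the start: on top of the base, 22 mm above the bench (fixture x -30 mm), plate's x along the fixture's x, between 4 mm high steel stops on both y sides and the -x end.
- finger (a joint): spring-loaded hold-down finger, rad: 0 down, pressing the +x end of the green plate (about 3 N; lifting it by the knob takes about 4 N); grows as it is lifted, swinging up and back to +x, stop at 1.7. Its over-centre spring closes it below about 0.7 rad and throws it open, and keeps it there, above about 0.9.
- finger_hinge (a point): point on the finger's hinge axis (fixture x +60 mm, 42 mm above the bench). The axis runs along the fixture's y.
- finger_knob (a point): centre of the finger's red round bar knob, 14 mm across and 22 mm long along the fixture's y. With the finger down it is 74 mm above the bench and 48 mm from the hinge axis towards the fixture's -x. Pinched on its two ends it turns between the pads as the finger swings.
- plate_orange_center (a point): aluminium plate 80 (x) x 56 (y) x 10 mm with an upright orange grip rib on top, centred: 46 mm long (along x), 12 mm wide (y), 24 mm tall, so 34 mm tall in all, about 150 g. This point is its centre, 17 mm above its underside; z is up. It looks the same turned half round. Starts lying flat across the middle of the case, on the insert, roughly square to the recesses.
- plate_green_center (a point): aluminium plate 80 (x) x 56 (y) x 10 mm with an upright green grip rib on top, centred: 46 mm long (along x), 12 mm wide (y), 24 mm tall, so 34 mm tall in all, about 150 g. This point is its centre, 17 mm above its underside; z is up. It looks the same turned half round. Starts in the fixture's nest under the hold-down finger.
- plate_orange: the orange-ribbed plate; origin at the centre of its underside.
- plate_green: the green-ribbed plate; origin at the centre of its underside.
- reagent: white reagent bottle with blue cap, 52 mm across, 100 mm tall, a bystander; origin at the underside
- vial: small amber vial, 30 mm across, 45 mm tall, a bystander; origin at the underside
- driver: screwdriver lying down, 160 mm long, a bystander; origin at the underside
- slide_box: cardboard box 85 x 60 x 35 mm, a bystander; origin at the underside
- beaker: white cup, 60 mm across, 70 mm tall, a bystander; origin at the underside
- tube_rack: white rack 30 x 150 x 45 mm with six blue-capped tubes, 84 mm tall in all, a bystander; origin at the underside
Things that resemble listed ones, but are neither listed nor needed, are in the scene too. Leave any yellow look-alike of the plate_orange alone.

How it is judged:
On the way, in this order (a step that is already met when the one before it is completed fails the run):
1. the orange-ribbed plate lies fully down in a recess and is let go (((horizontal distance between plate_orange_center and recess_a below 0.014 m and z of plate_orange_center in the frame of case between 0.017 and 0.0245 m and angle between plate_orange_center's own z axis and vertical below 0.08 rad) or (horizontal distance between plate_orange_center and recess_b below 0.014 m and z of plate_orange_center in the frame of case between 0.017 and 0.0245 m and angle between plate_orange_center's own z axis and vertical below 0.08 rad)) and contact force between the fingers and plate_orange below 0.1 N), for 0.2 s.
2. the hold-down finger stands open, the green-ribbed plate still in its nest (value of joint finger above 1.2 rad and horizontal distance between plate_green_center and nest below 0.02 m and height (world z) of plate_green_center below 0.046 m), for 0.2 s.
3. both plates lie fully down, one in each recess, and are let go, nothing above the rim, the lid still open (((horizontal distance between plate_orange_center and recess_a below 0.014 m and z of plate_orange_center in the frame of case between 0.017 and 0.0245 m and angle between each of plate_orange_center, plate_green_center's own z axis and vertical below 0.08 rad and horizontal distance between plate_green_center and recess_b below 0.014 m and z of plate_green_center in the frame of case between 0.017 and 0.0245 m) or (horizontal distance between plate_orange_center and recess_b below 0.014 m and z of plate_orange_center in the frame of case between 0.017 and 0.0245 m and angle between each of plate_orange_center, plate_green_center's own z axis and vertical below 0.08 rad and horizontal distance between plate_green_center and recess_a below 0.014 m and z of plate_green_center in the frame of case between 0.017 and 0.0245 m)) and contact force between the fingers and plate_orange below 0.1 N and contact force between the fingers and plate_green below 0.1 N and value of joint lid above 0.8 rad), for 0.2 s.
At the end, for the whole second after the job is handed in: Both plates lie fully down and level, one in each recess (centre within 14 mm of the recess centre, less than 3.5 mm above fully down, tilt under 0.08 rad), at rest and let go, and the lid is shut (under 0.05 rad) (((horizontal distance between plate_orange_center and recess_a below 0.014 m and z of plate_orange_center in the frame of case between 0.017 and 0.0245 m and angle between each of plate_orange_center, plate_green_center's own z axis and vertical below 0.08 rad and horizontal distance between plate_green_center and recess_b below 0.014 m and z of plate_green_center in the frame of case between 0.017 and 0.0245 m) or (horizontal distance between plate_orange_center and recess_b below 0.014 m and z of plate_orange_center in the frame of case between 0.017 and 0.0245 m and angle between each of plate_orange_center, plate_green_center's own z axis and vertical below 0.08 rad and horizontal distance between plate_green_center and recess_a below 0.014 m and z of plate_green_center in the frame of case between 0.017 and 0.0245 m)) and value of joint lid below 0.05 rad and linear speed of each of plate_orange, plate_green below 0.02 m/s); the robot touches nothing.
It fails at once if the lid is slammed (over 4 rad/s) (velocity of joint lid below -4 rad/s).
It fails at once if the green-ribbed plate is dragged out from under the lowered finger (value of joint finger below 0.4 rad and horizontal distance between plate_green_center and nest between 0.02 and 0.05 m and height (world z) of plate_green_center below 0.046 m).
It fails at once if the orange-ribbed plate is dropped (falls free faster than 0.7 m/s, about 25 mm) (contact force between the fingers and plate_orange below 0.1 N and linear speed of plate_orange above 0.7 m/s).
It fails at once if the green-ribbed plate is dropped (falls free faster than 0.7 m/s, about 25 mm) (contact force between the fingers and plate_green below 0.1 N and linear speed of plate_green above 0.7 m/s).
It fails at once if a bystander is pushed more than 40 mm or knocked over (distance of any of reagent, vial, driver, slide_box, beaker, tube_rack from where it was at the start of the episode above 0.04 m or angle between any of reagent, vial, slide_box, beaker, tube_rack's own z axis and vertical above 0.5 rad).
It also fails if it takes over 72 s, if anything falls off the work surface, if the arm or the gripper's body presses on something with over 40 N, if the wrist force passes 120 N, or if a joint passes its speed limit or range.

### The arm

A 7-joint arm with a two-finger parallel gripper is mounted at the origin on the work surface. World frame = base frame: x ahead of the robot, y to its left, z up, the work surface at z = 0. Lengths are in m, angles in rad, forces in N, time in s.
With the tool pointing down it reaches from about 0.425 to 0.875 m from the base axis. Payload 8.4 kg.
Tool frame: the origin (TCP) lies on the front face of the gripper's body, between the roots of the fingers; the fingertips stand 70 mm ahead of it and the grasp point (between the pads) lies 51 mm ahead of it; z points along the fingers, y is the line along which they close (so a half turn about z gives the same grasp; the last joint's range is limited). The gripper opens to 87 mm and grips with 3 to 60 N. Pads are 19 mm wide; open, the fingers measure 117 mm over their backs; the gripper's body (75 mm by 190 mm) begins 51 mm behind the grasp point.
Start: joints at [-1.362, 0.333, 0.04, 1.465, -0.013, 1.343, -0.059], TCP at [0.197, 0.619, 0.292] pointing down, gripper open.
Joint ranges: [-2.58, 2.58], [-0.38, 2.09], [-1.3, 1.39], [0.25, 2.4], [-1.5, 4.64], [0.08, 2.09], [-2.65, 2.65]. Speed limits (rad/s): [2.22, 2.22, 2.79, 2.79, 3.14, 3.14, 3.14].

### API

Orientations are given as a rotation vector (axis times angle).
In Python, from rig import telemetry, optics, ticket, finder gives the robot as it stands.
- The arm moves only by the tool apply_moves, never from a script. Its arguments are lists of equal length, an entry for each row: "linear": the shift along the world's x, y, z in m, a list of three; "turn": the turn, a rotation vector about the world's x, y, z in rad, a list of three; "jaw": the finger opening in m, from 0 to 0.087. In form: {"linear": [[tx, ty, tz], ...], "turn": [[wx, wy, wz], ...], "jaw": [jaw, ...]}. A call has 1 to 5 rows; each row is the pose to reach, as a shift and turn from the pose commanded when the call began; what a row does not reach only later rows make up. A row lasts 1/10 s, in which the tool goes at most 50 mm and 8.59 degrees, less where a joint would pass 70% of its speed; a pose out of reach is approached as far as the arm can. A call with a gripper value outside its range is refused whole. The fingers move at their own pace and stop on an object; "grip_force" is the grip in N (left out, the last holds). Time passes only in rows, so rows that repeat a pose let the fingers close. It gives the time, the measured TCP pose, the force, the opening and the grip force at its end, in the units of the state.
- telemetry.get_obs(): the state, without advancing time (a new reading comes with each control period).
- optics.camera(name): name is "scene" or "top" or "wrist"; returns the picture (400x640x3 uint8, red, green, blue); there is no depth.
- optics.calibration(name): a dict with "fx", "fy", "cx", "cy" (pixels), "k1" (the pictures are not rectified: a ray, as slopes to the right and down, at radius r is drawn at 1 + k1 r^2 times it, then the intrinsics apply), "eye" and "rotation" of the camera in the world; the wrist camera has in their place "T_tool_cam" (4x4, takes a point from camera to tool coordinates, whose origin is the TCP and whose axes are the flange's). Camera axes: x right, y down, z forward; pixel columns grow to the right and rows downward; lengths in m; the calibration is good to about 2 mm. A picture is of the moment at which its call begins: read the wrist's pose just before it. calibration takes no time and is no camera call.
- ticket.sign_off(): hands the job in; it is judged then, once.
Trained networks look in the newest picture that a camera, given by its name, has taken for a name from the list of things; names that differ only in an ending like _2 or _b are one class to them, and where a whole thing is asked for, a point or a joint stands for the part that bears it (a point fixed in the world has none). Each returns a list of dicts, best first, with "score" (0 to 1); they miss things now and then, are a little off and sometimes report something else, mostly with a low value. They report only what shows in the picture. A call takes as long as a camera call. They do not tell look-alikes from the thing itself.
- finder.boxes_of(camera, target): "extent" ([left, top, right, bottom] in pixels, round what is visible of it).
- finder.masks_of(camera, target): "mask" (400x640 bool, what is visible of it) and "extent" ([left, top, right, bottom] in pixels, round what is visible of it).
The state is a dict: "clock": time; "q": joint angles; "dq": joint speeds; "tau": joint torques, N m; "eef_pos": TCP position; "orientation": TCP orientation; "force": force on the tool from outside, world axes, zero at the start; "ft_torque": the same for the moment, N m; "grip_width": opening from 0.0 (shut) to 1.0 (fully open); "grip_force": force on a finger pad.
Only numpy, scipy, OpenCV 4.12 (cv2) and the standard library are available. Lean on these libraries where they do the work, as an engineer would, in place of code of your own. Each camera call takes 0.05 s, during which the arm holds its last target. There are 200 camera calls.

## Working session

There is one attempt and no reset: what is moved stays moved. The work goes in short steps, Python scripts to look and compute and a tool call to move; the robot and the scene stay as the last step left them, time stands still between calls to the robot, and variables do not carry over. Pictures are saved under pics/ and viewed, at most 10 in all, crops included, and the job is handed in when it is done.

Besides the shell and the picture viewer there is one more tool, called as name(argument=value, ...), one argument or row to a line, values as JSON. apply_moves: Moves the arm, as the interface text tells. Its arguments: {"type":"object","properties":{"linear":{"type":"array","items":{"type":"array","items":{"type":"number"}}},"turn":{"type":"array","items":{"type":"array","items":{"type":"number"}}},"jaw":{"type":"array","items":{"type":"number"}},"grip_force":{"type":"number"}},"required":["linear","turn","jaw"]}

```bash
mkdir -p pics; ls; python3 - <<'E'
from rig import telemetry, optics, finder
import cv2
o=telemetry.get_obs(); print({k:o[k] for k in ('clock','eef_pos','orientation','grip_width')})
ims=[]
for n in ("top","scene"):
    im=optics.camera(n); c=optics.calibration(n); print(n,c)
    cv2.imwrite(f'pics/{n}0.png',im[:,:,::-1])
print(optics.calibration('wrist'))
E
```

```text
pics
{'clock': 0.0, 'eef_pos': array([0.19683673, 0.61909784, 0.29136452]), 'orientation': array([-4.81647171e-01, -3.10430231e+00,  2.53608934e-03]), 'grip_width': 0.9996462984896962}
top {'fx': 473.33993147533135, 'fy': 473.33993147533135, 'cx': 314.840384224587, 'cy': 201.71165056248506, 'k1': 0.009569403210529856, 'eye': array([0.33147532, 0.00406678, 1.32602961]), 'rotation': array([-2.13961232,  2.18312568, -0.14951619])}
scene {'fx': 432.78438694875547, 'fy': 432.78438694875547, 'cx': 320.99758985489126, 'cy': 197.05594277512225, 'k1': -0.04959328785281743, 'eye': array([ 1.06140787, -0.62584858,  0.86192205]), 'rotation': array([-2.20243319, -0.80972259,  0.38092295])}
{'fx': 359.47455608764665, 'fy': 359.47455608764665, 'cx': 325.2362540038255, 'cy': 202.07077039850307, 'k1': -0.05394527998456431, 'T_tool_cam': array([[ 1.77816124e-05, -9.60132606e-01, -2.79544948e-01,
         7.64029386e-02],
       [ 9.99999574e-01,  2.74915377e-04, -8.80622649e-04,
        -1.44758267e-03],
       [ 9.22365724e-04, -2.79544813e-01,  9.60132203e-01,
        -9.24624675e-02],
       [ 0.00000000e+00,  0.00000000e+00,  0.00000000e+00,
         1.00000000e+00]])}
```

View pics/top0.png

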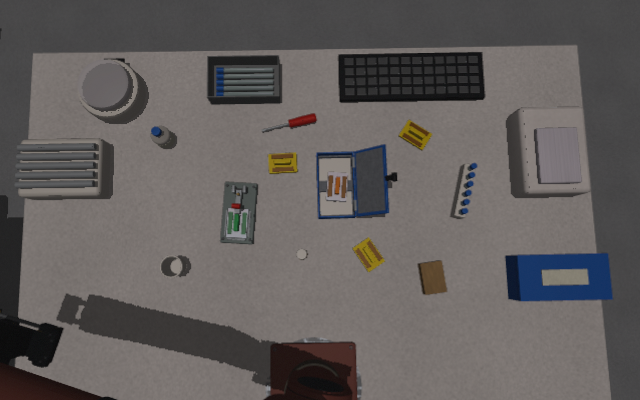

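View pics/scene0.png

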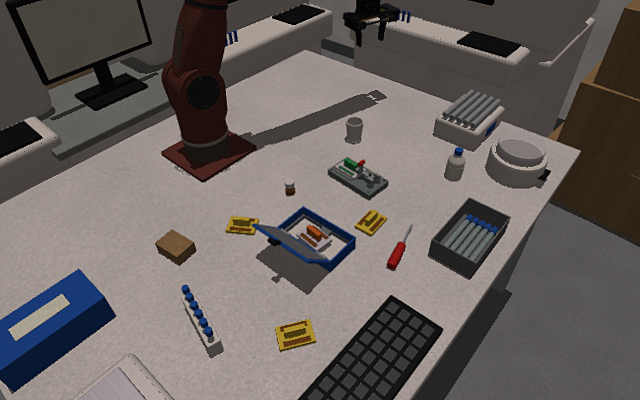

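```bash
cat > h.py <<'E'
import numpy as np, cv2
from scipy.spatial.transform import Rotation as R
from rig import telemetry, optics, finder
def campose(n,obs=None):
    c=optics.calibration(n)
    K=np.array([[c['fx'],0,c['cx']],[0,c['fy'],c['cy']],[0,0,1]])
    if n=='wrist':
        T=np.eye(4);T[:3,:3]=R.from_rotvec(obs['orientation']).as_matrix();T[:3,3]=obs['eef_pos'];T=T@c['T_tool_cam']
        Rm,e=T[:3,:3],T[:3,3]
    else: Rm,e=R.from_rotvec(c['rotation']).as_matrix(),c['eye']
    return K,np.array([c['k1'],0,0,0]),Rm,e
def px2w(n,pts,z,obs=None):
    K,d,Rm,e=campose(n,obs)
    p=cv2.undistortPoints(np.array(pts,float).reshape(-1,1,2),K,d).reshape(-1,2)
    r=np.c_[p,np.ones(len(p))]@Rm.T
    return e+r*((z-e[2])/r[:,2])[:,None]
def w2px(n,P,obs=None):
    K,d,Rm,e=campose(n,obs)
    return cv2.projectPoints((np.array(P,float).reshape(-1,3)-e)@Rm,np.zeros(3),np.zeros(3),K,d)[0].reshape(-1,2)
def rect(mask):
    m=mask.astype(np.uint8); return cv2.minAreaRect(cv2.findNonZero(m))
def say(o): print(round(o['clock'],2),o['eef_pos'].round(4),o['orientation'].round(3),o['force'].round(2),round(o['grip_width']*87,1),o['grip_force'])
E
python3 - <<'E'
from h import *
im=optics.camera('top')
for t,z in (('plate_orange',.03),('plate_green',.036),('fixture',.022),('case',.042),('finger_knob',.074),('reagent',.1),('vial',.045),('driver',.01),('slide_box',.035),('beaker',.07),('tube_rack',.05)):
    for r in finder.boxes_of('top',t)[:3]:
        e=np.array(r['extent']);c=[(e[0]+e[2])/2,(e[1]+e[3])/2]
        print(t,round(r['score'],2),e.round(),px2w('top',[c],z)[0].round(3))
cv2.imwrite('pics/crop.png',cv2.resize(im[130:260,210:410],(800,520),interpolation=cv2.INTER_CUBIC)[:,:,::-1])
E
```

```text
plate_orange 0.96 [355. 240. 386. 272.] [ 0.345 -0.162  0.03 ]
plate_orange 0.73 [326. 174. 345. 200.] [ 0.536 -0.07   0.03 ]
plate_orange 0.72 [400. 118. 428. 147.] [ 0.687 -0.297  0.03 ]
plate_green 0.76 [226. 207. 250. 241.] [0.438 0.197 0.036]
plate_green 0.69 [331. 172. 347. 201.] [ 0.535 -0.08   0.036]
fixture 0.76 [217. 182. 258. 244.] [0.469 0.202 0.022]
fixture 0.7 [327. 174. 343. 202.] [ 0.536 -0.07   0.022]
case 0.73 [316. 144. 397. 220.] [ 0.547 -0.129  0.042]
case 0.47 [415. 255. 446. 296.] [ 0.289 -0.319  0.042]
finger_knob 0.48 [228. 188. 239. 215.] [0.495 0.204 0.074]
reagent 0.75 [154. 125. 176. 151.] [0.665 0.381 0.1  ]
vial 0.51 [297. 249. 309. 263.] [0.348 0.023 0.045]
driver 0.84 [263. 113. 318. 132.] [0.729 0.052 0.01 ]
slide_box 0.64 [221. 185. 256. 245.] [0.463 0.197 0.035]
slide_box 0.56 [416. 258. 446. 295.] [ 0.286 -0.323  0.035]
beaker 0.92 [158. 257. 183. 278.] [0.324 0.369 0.07 ]
beaker 0.39 [316. 142. 395. 220.] [ 0.545 -0.123  0.07 ]
tube_rack 0.63 [316. 145. 396. 219.] [ 0.545 -0.126  0.05 ]
tube_rack 0.56 [450. 163. 476. 218.] [ 0.516 -0.419  0.05 ]
tube_rack 0.36 [416. 256. 448. 296.] [ 0.286 -0.321  0.05 ]
```

View pics/crop.png

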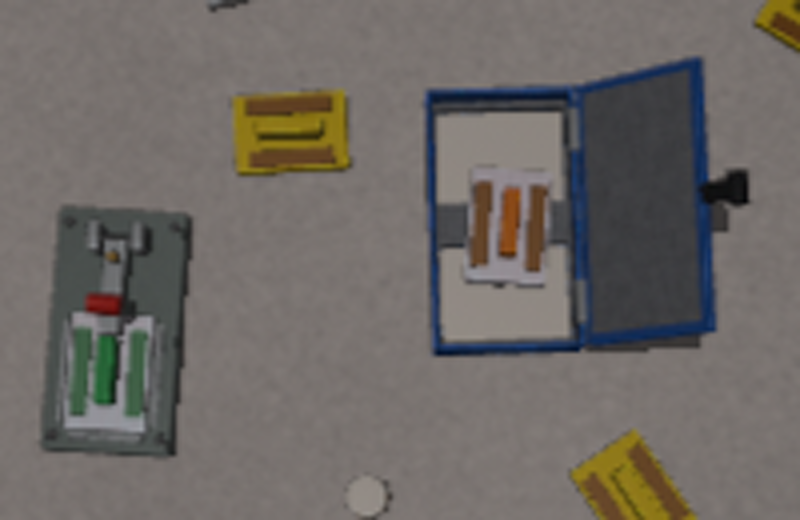

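```bash
python3 - <<'E'
from h import *
f=lambda L:[(x/4+210-.375,y/4+130-.375) for x,y in L]
C=px2w('top',f([(428,90),(436,354),(583,350),(578,88)]),.042)
print('case',C.round(4)[:,:2],C.mean(0).round(4), 'sides',[np.linalg.norm(C[i]-C[(i+1)%4]).round(4) for i in range(4)])
d=C[0]-C[1];print('case y yaw deg',np.degrees(np.arctan2(d[1],d[0])))
F=px2w('top',f([(60,206),(42,448),(175,455),(190,213)]),.022)
print('fix',F.mean(0).round(4),'sides',[np.linalg.norm(F[i]-F[(i+1)%4]).round(4) for i in range(4)])
d=F[0]-F[1]+F[3]-F[2];print('fix x yaw',np.degrees(np.arctan2(d[1],d[0])))
O=px2w('top',f([(510,188),(508,254)]),.05);print('orange rib',O.round(4),O.mean(0).round(4))
P=px2w('top',f([(477,165),(550,170),(545,286),(466,281)]),.026);d=P[0]-P[3]+P[1]-P[2];print('orange plate',P.mean(0).round(4),np.degrees(np.arctan2(d[1],d[0])))
G=px2w('top',f([(107,333),(104,403)]),.056);print('green rib',G.round(4),G.mean(0).round(4))
print('knob',px2w('top',f([(104,302)]),.08).round(4)); print('handle',px2w('top',f([(735,188)]),.12).round(4))
E
```

```text
case [[ 0.633  -0.0205]
 [ 0.4494 -0.022 ]
 [ 0.4501 -0.1222]
 [ 0.6325 -0.1245]] [ 0.5412 -0.0723  0.042 ] sides [np.float64(0.1837), np.float64(0.1002), np.float64(0.1824), np.float64(0.104)]
case y yaw deg 0.48102501578588674
fix [0.4726 0.1978 0.022 ] sides [np.float64(0.1683), np.float64(0.0912), np.float64(0.1683), np.float64(0.0906)]
fix x yaw -3.9032813818466927
orange rib [[ 0.5616 -0.075   0.05  ]
 [ 0.516  -0.0724  0.05  ]] [ 0.5388 -0.0737  0.05  ]
orange plate [ 0.5396 -0.0754  0.026 ] -5.425068940889551
green rib [[0.4667 0.1993 0.056 ]
 [0.4196 0.2013 0.056 ]] [0.4431 0.2003 0.056 ]
knob [[0.4848 0.1976 0.08  ]]
handle [[ 0.5462 -0.2164  0.12  ]]
```

apply_moves(
  linear=[
    [0.16,-0.19,0],
    [0.16,-0.19,0],
    [0.16,-0.19,0],
    [0.16,-0.19,0],
    [0.16,-0.19,0],
  ],
  turn=[
    [0,0,0.237],
    [0,0,0.237],
    [0,0,0.237],
    [0,0,0.237],
    [0,0,0.237],
  ],
  jaw=[0.06,0.06,0.06,0.06,0.06],
  grip_force=20,
)

```text
clock: 1.2
eef_pos: [0.3581, 0.4275, 0.2925]
orientation: [0.112, 3.139, 0.001]
force: [1.9, 0.3, 0.5]
grip_width: 0.708
grip_force: 0.0
```

apply_moves(
  linear=[
    [0.12,-0.2,0],
    [0.12,-0.2,0],
    [0.12,-0.2,0],
    [0.12,-0.2,0],
    [0.12,-0.2,0],
  ],
  turn=[
    [0,0,0],
    [0,0,0],
    [0,0,0],
    [0,0,0],
    [0,0,0],
  ],
  jaw=[0.04,0.04,0.04,0.04,0.04],
)

```text
clock: 1.7
eef_pos: [0.4786, 0.2256, 0.2927]
orientation: [0.116, 3.138, -0.0]
force: [0.2, 0.2, -0.1]
grip_width: 0.465
grip_force: 0.0
```

apply_moves(
  linear=[
    [0.05,-0.22,-0.04],
    [0.05,-0.22,-0.04],
    [0.05,-0.22,-0.04],
    [0.05,-0.22,-0.04],
    [0.05,-0.22,-0.04],
  ],
  turn=[
    [0,0,0],
    [0,0,0],
    [0,0,0],
    [0,0,0],
    [0,0,0],
  ],
  jaw=[0.04,0.04,0.04,0.04,0.04],
)

```text
clock: 2.2
eef_pos: [0.527, 0.005, 0.2521]
orientation: [0.117, 3.139, -0.001]
force: [0.5, 0.2, -0.5]
grip_width: 0.46
grip_force: 0.0
```

apply_moves(
  linear=[
    [0.01,-0.08,-0.04],
    [0.01,-0.08,-0.04],
    [0.01,-0.08,-0.04],
    [0.01,-0.08,-0.04],
  ],
  turn=[
    [0,0,0],
    [0,0,0],
    [0,0,0],
    [0,0,0],
  ],
  jaw=[0.04,0.04,0.04,0.04],
)

```text
clock: 2.6
eef_pos: [0.5367, -0.0714, 0.212]
orientation: [-0.115, -3.139, 0.0]
force: [0.3, 1.0, -0.1]
grip_width: 0.461
grip_force: 0.0
```

```bash
python3 - <<'E'
from h import *
o=telemetry.get_obs();say(o);im=optics.camera('wrist');cv2.imwrite('pics/w1.png',im[:,:,::-1])
E
```

```text
2.6 [ 0.5367 -0.0714  0.212 ] [-0.115 -3.139  0.   ] [ 0.27  1.04 -0.06] 40.1 0.0
```

View pics/w1.png

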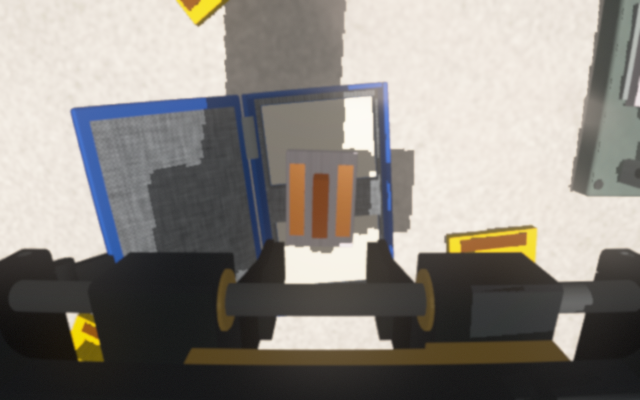

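Wrist view: the orange rib's top runs from about (320,174) to (320,238), the case's near corners are at (243,97) and (387,85), and the lid is on the left.

```bash
python3 - <<'E'
from h import *
o=telemetry.get_obs()
A=px2w('wrist',[(320.5,174),(320,238)],.05,o);print('rib',A.round(4),A.mean(0).round(4))
P=px2w('wrist',[(288,150),(357,150),(353,244),(287,239)],.026,o);print('plate',P.mean(0).round(4))
C=px2w('wrist',[(243,97),(387,85)],.042,o);print('case corners',C.round(4))
print(w2px('wrist',[(.54,-.0745,.05),(.4502,-.0205,.042),(.4502,-.1245,.042)],o).round())
E
```

```text
rib [[ 0.513  -0.0735  0.05  ]
 [ 0.5625 -0.0776  0.05  ]] [ 0.5378 -0.0756  0.05  ]
plate [ 0.5372 -0.0751  0.026 ]
case corners [[ 0.4554 -0.1243  0.042 ]
 [ 0.4545 -0.0226  0.042 ]]
[[322. 210.]
 [390.  78.]
 [242.  89.]]
```

apply_moves(
  linear=[
    [0.001,-0.004,-0.04],
    [0.001,-0.004,-0.08],
    [0.001,-0.004,-0.1],
    [0.001,-0.004,-0.112],
    [0.001,-0.004,-0.112],
  ],
  turn=[
    [0,0,0],
    [0,0,0],
    [0,0,0],
    [0,0,0],
    [0,0,0],
  ],
  jaw=[0.04,0.04,0.04,0.04,0.04],
)

```text
clock: 3.15
eef_pos: [0.5376, -0.0733, 0.0995]
orientation: [-0.108, -3.138, -0.0]
force: [0.2, 0.6, 0.5]
grip_width: 0.457
grip_force: 0.0
```

apply_moves(
  linear=[
    [0,0,0],
    [0,0,0],
    [0,0,0],
    [0,0,0],
    [0,0,0],
  ],
  turn=[
    [0,0,0],
    [0,0,0],
    [0,0,0],
    [0,0,0],
    [0,0,0],
  ],
  jaw=[0.0,0.0,0.0,0.0,0.0],
  grip_force=25,
)

```text
clock: 3.65
eef_pos: [0.5383, -0.0747, 0.1009]
orientation: [0.111, 3.139, 0.0]
force: [-0.6, 0.5, 4.6]
grip_width: 0.138
grip_force: 24.9
```

apply_moves(
  linear=[
    [0,0,0.015],
    [0,0,0.045],
    [0,0,0.06],
    [0,0,0.06],
    [0,0,0.06],
  ],
  turn=[
    [0,0,0],
    [0,0,0],
    [0,0,0],
    [0,0,-0.14],
    [0,0,-0.28],
  ],
  jaw=[0,0,0,0,0],
)

```text
clock: 4.15
eef_pos: [0.5383, -0.0745, 0.1615]
orientation: [0.556, 3.09, 0.002]
force: [0.5, -0.8, -2.1]
grip_width: 0.134
grip_force: 24.9
```

apply_moves(
  linear=[
    [0.01,0,0],
    [0.02,0,0],
    [0.03,0,0],
    [0.04,0.001,0],
    [0.0525,0.002,0],
  ],
  turn=[
    [0,0,-0.14],
    [0,0,-0.28],
    [0,0,-0.42],
    [0,0,-0.56],
    [0,0,-0.7],
  ],
  jaw=[0,0,0,0,0],
)

```text
clock: 4.65
eef_pos: [0.5907, -0.0725, 0.1608]
orientation: [-1.584, -2.713, -0.001]
force: [0.4, 0.6, -1.3]
grip_width: 0.137
grip_force: 24.9
```

apply_moves(
  linear=[
    [0,0,0],
    [0,0,0],
    [0,0,0],
    [0,0,0],
    [0,0,0],
  ],
  turn=[
    [0,0,-0.14],
    [0,0,-0.28],
    [0,0,-0.42],
    [0,0,-0.52],
    [0,0,-0.52],
  ],
  jaw=[0,0,0,0,0],
)

```text
clock: 5.15
eef_pos: [0.5905, -0.0723, 0.1606]
orientation: [2.223, 2.22, 0.0]
force: [-0.5, -0.0, -2.1]
grip_width: 0.133
grip_force: 24.9
```

```bash
python3 - <<'E'
from h import *
o=telemetry.get_obs();say(o);M=R.from_rotvec(o['orientation']).as_matrix();print('y_t yaw',np.degrees(np.arctan2(M[1,1],M[0,1])))
im=optics.camera('wrist');cv2.imwrite('pics/w2.png',im[:,:,::-1])
E
```

```text
5.15 [ 0.5905 -0.0723  0.1606] [2.223 2.22  0.   ] [-0.48 -0.01 -2.06] 11.6 24.933006763458252
y_t yaw -0.06618934009773086
```

View pics/w2.png

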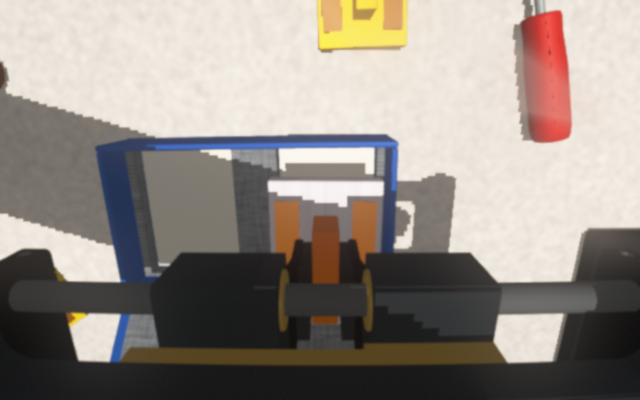

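Wrist view: plate held level and square over the far recess, whose white floor shows at columns 280–374, rows 148–175; the case's rim runs from (97,147) to (396,137).

```bash
python3 - <<'E'
from h import *
o=telemetry.get_obs()
print('rim',px2w('wrist',[(97,147),(396,137)],.042,o).round(4))
print('recess',px2w('wrist',[(280,160),(375,160)],.016,o).round(4), px2w('wrist',[(280,160),(375,160)],.004,o).round(4))
print('plate edge (underside~76)',px2w('wrist',[(268,188),(384,188)],.086,o).round(4))
E
```

```text
rim [[ 0.4533 -0.0247  0.042 ]
 [ 0.6314 -0.019   0.042 ]]
recess [[ 0.5601 -0.0372  0.016 ]
 [ 0.6233 -0.037   0.016 ]] [[ 0.5586 -0.0393  0.004 ]
 [ 0.625  -0.0391  0.004 ]]
plate edge (underside~76) [[ 0.5629 -0.0388  0.086 ]
 [ 0.6185 -0.0387  0.086 ]]
```

apply_moves(
  linear=[
    [0.001,0,-0.03],
    [0.001,0,-0.05],
    [0.001,0,-0.056],
    [0.001,0,-0.061],
    [0.001,0,-0.064],
  ],
  turn=[
    [0,0,0],
    [0,0,0],
    [0,0,0],
    [0,0,0],
    [0,0,0],
  ],
  jaw=[0,0,0,0,0],
)

```text
clock: 5.7
eef_pos: [0.5918, -0.0727, 0.0967]
orientation: [2.22, 2.222, 0.001]
force: [-0.1, -0.1, -1.2]
grip_width: 0.14
grip_force: 24.9
```

apply_moves(
  linear=[
    [0,0,-0.003],
    [0,0,-0.005],
    [0,0,-0.007],
    [0,0,-0.007],
    [0,0,-0.007],
  ],
  turn=[
    [0,0,0],
    [0,0,0],
    [0,0,0],
    [0,0,0],
    [0,0,0],
  ],
  jaw=[0,0,0,0,0],
)

```text
clock: 6.2
eef_pos: [0.5915, -0.0726, 0.0893]
orientation: [2.221, 2.222, 0.0]
force: [0.6, -1.0, -0.9]
grip_width: 0.136
grip_force: 24.9
```

apply_moves(
  linear=[
    [0,0,-0.001],
    [0,0,-0.001],
    [0,0,-0.001],
    [0,0,-0.001],
    [0,0,-0.001],
  ],
  turn=[
    [0,0,0],
    [0,0,0],
    [0,0,0],
    [0,0,0],
    [0,0,0],
  ],
  jaw=[0,0.03,0.03,0.03,0.03],
)

```text
clock: 6.7
eef_pos: [0.5914, -0.0725, 0.0882]
orientation: [-2.221, -2.221, 0.0]
force: [-0.1, -0.0, -0.4]
grip_width: 0.328
grip_force: 0.0
```

apply_moves(
  linear=[
    [0,0,0],
    [0,0,0.02],
    [0,0,0.06],
    [0,0,0.1],
    [0,0,0.14],
  ],
  turn=[
    [0,0,0],
    [0,0,0],
    [0,0,0],
    [0,0,0],
    [0,0,0],
  ],
  jaw=[0.03,0.03,0.03,0.03,0.03],
)

```text
clock: 7.2
eef_pos: [0.5912, -0.0727, 0.2297]
orientation: [-2.222, -2.221, 0.001]
force: [0.7, 0.1, -0.5]
grip_width: 0.343
grip_force: 0.0
```

```bash
python3 - <<'E'
from h import *
o=telemetry.get_obs();say(o)
im=optics.camera('wrist');cv2.imwrite('pics/w3.png',im[:,:,::-1])
E
```

```text
7.2 [ 0.5912 -0.0727  0.2297] [-2.222e+00 -2.221e+00  1.000e-03] [ 0.7   0.08 -0.54] 29.8 0.0
```

View pics/w3.png

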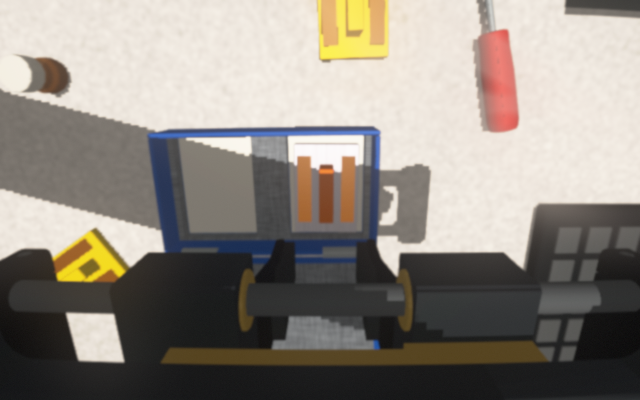

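The orange plate lies flat in the far recess (rib at about (326,192)) with its margins even. Next, the knob.

apply_moves(
  linear=[
    [-0.01,0.02,0.01],
    [-0.03,0.06,0.01],
    [-0.04,0.1,0.01],
    [-0.05,0.14,0.01],
    [-0.06,0.17,0.01],
  ],
  turn=[
    [0,0,0.14],
    [0,0,0.28],
    [0,0,0.42],
    [0,0,0.56],
    [0,0,0.7],
  ],
  jaw=[0.045,0.045,0.045,0.045,0.045],
)

```text
clock: 7.75
eef_pos: [0.5306, 0.1002, 0.2382]
orientation: [-1.314, -2.853, -0.001]
force: [0.4, 0.1, -1.1]
grip_width: 0.51
grip_force: 0.0
```

apply_moves(
  linear=[
    [-0.01,0.04,-0.0],
    [-0.03,0.08,-0.01],
    [-0.04,0.1,-0.02],
    [-0.046,0.1,-0.03],
    [-0.046,0.1,-0.03],
  ],
  turn=[
    [0,0,0.14],
    [0,0,0.28],
    [0,0,0.42],
    [0,0,0.56],
    [0,0,0.7],
  ],
  jaw=[0.045,0.045,0.045,0.045,0.045],
)

```text
clock: 8.25
eef_pos: [0.4838, 0.1982, 0.2067]
orientation: [-0.255, -3.129, 0.002]
force: [0.2, -0.4, 0.2]
grip_width: 0.52
grip_force: 0.0
```

apply_moves(
  linear=[
    [0,0,0],
    [0,0,0],
    [0,0,0],
  ],
  turn=[
    [0,0,0.1],
    [0,0,0.1],
    [0,0,0.1],
  ],
  jaw=[0.045,0.045,0.045],
)

```text
clock: 8.55
eef_pos: [0.4855, 0.1973, 0.2082]
orientation: [0.117, 3.139, 0.0]
force: [1.0, 0.7, -0.8]
grip_width: 0.517
grip_force: 0.0
```

```bash
python3 - <<'E'
from h import *
o=telemetry.get_obs();say(o);M=R.from_rotvec(o['orientation']).as_matrix();print('y_t yaw',np.degrees(np.arctan2(M[1,1],M[0,1])))
im=optics.camera('wrist');cv2.imwrite('pics/w4.png',im[:,:,::-1])
print(w2px('wrist',[(.4846,.197,.074),(.4427,.1998,.056)],o).round())
E
```

```text
8.55 [0.4855 0.1973 0.2082] [0.117 3.139 0.   ] [ 0.96  0.65 -0.76] 45.0 0.0
y_t yaw 85.74495443054404
[[327. 216.]
 [327. 149.]]
```

View pics/w4.png

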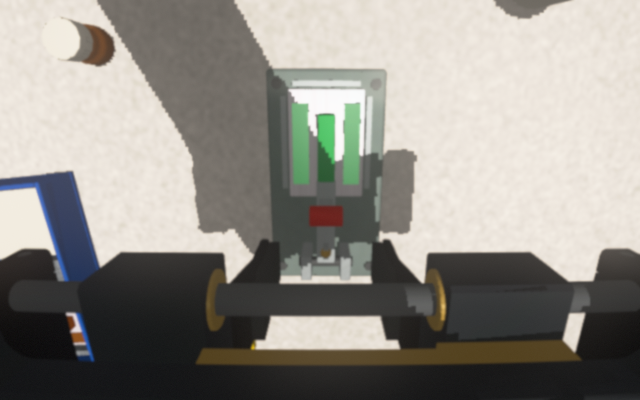

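Knob at (326,216) and green rib at (326,148) are both within a pixel of prediction, so I go straight down and pinch.

apply_moves(
  linear=[
    [-0.001,0,-0.04],
    [-0.001,0,-0.06],
    [-0.001,0,-0.075],
    [-0.001,0,-0.082],
    [-0.001,0,-0.082],
  ],
  turn=[
    [0,0,0],
    [0,0,0],
    [0,0,0],
    [0,0,0],
    [0,0,0],
  ],
  jaw=[0.045,0.045,0.045,0.045,0.045],
)

```text
clock: 9.1
eef_pos: [0.4841, 0.1972, 0.1256]
orientation: [-0.113, -3.139, 0.002]
force: [-0.3, -0.1, 0.0]
grip_width: 0.52
grip_force: 0.0
```

apply_moves(
  linear=[
    [0,0,0],
    [0,0,0],
    [0,0,0],
    [0,0,0],
    [0,0,0],
  ],
  turn=[
    [0,0,0],
    [0,0,0],
    [0,0,0],
    [0,0,0],
    [0,0,0],
  ],
  jaw=[0.0,0.0,0.0,0.0,0.0],
  grip_force=25,
)

```text
clock: 9.6
eef_pos: [0.4847, 0.1976, 0.1268]
orientation: [0.111, 3.139, 0.001]
force: [0.2, -0.0, 4.2]
grip_width: 0.251
grip_force: 25.0
```

```bash
python3 - <<'E'
from h import *
say(telemetry.get_obs())
for r in (57.7,):
  for t in np.arange(0,1.45,.1):
    a=np.arctan2(32,-48)-t; u=r*np.cos(a)+48; w=r*np.sin(a)-32
    print(round(t,1),(u*.9977/1000).round(4),(-u*.068/1000).round(4),(w/1000).round(4))
def lid(t,h):
    pass
E
```

```text
9.6 [0.4847 0.1976 0.1268] [1.110e-01 3.139e+00 1.000e-03] [ 0.15 -0.05  4.17] 21.9 25.00046918168664
0.0 -0.0 0.0 0.0
0.1 0.0034 -0.0002 0.0046
0.2 0.0073 -0.0005 0.0089
0.3 0.0116 -0.0008 0.0128
0.4 0.0162 -0.0011 0.0162
0.5 0.0212 -0.0014 0.0191
0.6 0.0264 -0.0018 0.0215
0.7 0.0318 -0.0022 0.0234
0.8 0.0374 -0.0026 0.0247
0.9 0.0431 -0.0029 0.0255
1.0 0.0489 -0.0033 0.0257
1.1 0.0546 -0.0037 0.0253
1.2 0.0603 -0.0041 0.0243
1.3 0.0658 -0.0045 0.0228
1.4 0.0712 -0.0049 0.0208
```

apply_moves(
  linear=[
    [0.0034,0,0.0046],
    [0.0073,-0.0005,0.0089],
    [0.0116,-0.001,0.0128],
    [0.0162,-0.001,0.0162],
    [0.0212,-0.0014,0.0191],
  ],
  turn=[
    [0,0,0],
    [0,0,0],
    [0,0,0],
    [0,0,0],
    [0,0,0],
  ],
  jaw=[0,0,0,0,0],
)

```text
clock: 10.1
eef_pos: [0.5053, 0.196, 0.1456]
orientation: [-0.111, -3.138, 0.001]
force: [-6.2, 1.4, -1.6]
grip_width: 0.245
grip_force: 25.0
```

apply_moves(
  linear=[
    [0.0052,-0.0004,0.0024],
    [0.0106,-0.0008,0.0043],
    [0.0162,-0.0012,0.0056],
    [0.0219,-0.0015,0.0064],
    [0.0277,-0.0019,0.0066],
  ],
  turn=[
    [0,0,0],
    [0,0,0],
    [0,0,0],
    [0,0,0],
    [0,0,0],
  ],
  jaw=[0,0,0,0,0],
)

```text
clock: 10.6
eef_pos: [0.5344, 0.1938, 0.1528]
orientation: [0.112, 3.138, 0.0]
force: [-3.1, -0.5, 3.6]
grip_width: 0.25
grip_force: 25.0
```

apply_moves(
  linear=[
    [0.0057,-0.0004,-0.0004],
    [0.0114,-0.0008,-0.0014],
    [0.0169,-0.0012,-0.0029],
    [0.0223,-0.0016,-0.0049],
    [0.0223,-0.0016,-0.0049],
  ],
  turn=[
    [0,0,0],
    [0,0,0],
    [0,0,0],
    [0,0,0],
    [0,0,0],
  ],
  jaw=[0,0,0,0,0],
)

```text
clock: 11.1
eef_pos: [0.5577, 0.192, 0.1477]
orientation: [0.113, 3.136, 0.0]
force: [2.4, -1.7, 5.5]
grip_width: 0.247
grip_force: 25.0
```

```bash
python3 - <<'E'
from h import *
o=telemetry.get_obs();say(o);im=optics.camera('wrist');cv2.imwrite('pics/w5.png',im[:,:,::-1])
E
```

```text
11.1 [0.5577 0.192  0.1477] [0.113 3.136 0.   ] [ 2.43 -1.7   5.48] 21.5 25.000803619623184
```

View pics/w5.png

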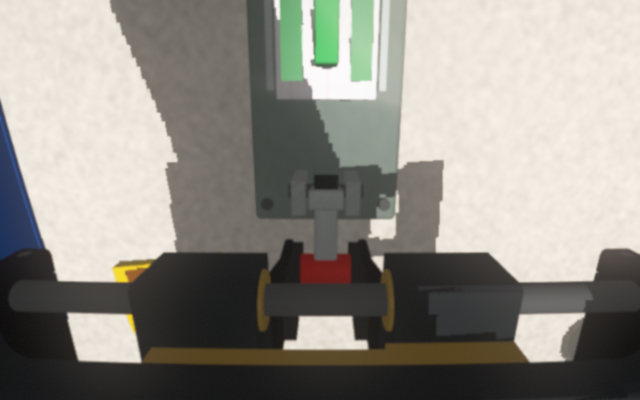

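The finger stands back at about 1.4 rad with its knob at (326,267); releasing and going to the green plate.

apply_moves(
  linear=[
    [0,0,0],
    [0,0,0],
    [0,0,0.0],
    [0,0,0.03],
    [0,0,0.06],
  ],
  turn=[
    [0,0,0],
    [0,0,0],
    [0,0,0],
    [0,0,0],
    [0,0,0],
  ],
  jaw=[0.045,0.045,0.045,0.045,0.045],
)

```text
clock: 11.65
eef_pos: [0.5548, 0.1924, 0.2068]
orientation: [-0.111, -3.137, 0.002]
force: [0.3, 0.6, -0.0]
grip_width: 0.509
grip_force: 0.0
```

apply_moves(
  linear=[
    [-0.04,0.003,0.01],
    [-0.08,0.006,0.01],
    [-0.114,0.008,0],
    [-0.114,0.008,0],
    [-0.114,0.008,0],
  ],
  turn=[
    [0,0,0],
    [0,0,0],
    [0,0,0],
    [0,0,0],
    [0,0,0],
  ],
  jaw=[0.045,0.045,0.045,0.045,0.045],
)

```text
clock: 12.15
eef_pos: [0.4411, 0.2009, 0.2072]
orientation: [-0.109, -3.14, -0.001]
force: [0.3, 0.6, -0.4]
grip_width: 0.515
grip_force: 0.0
```

```bash
python3 - <<'E'
from h import *
o=telemetry.get_obs();say(o);im=optics.camera('wrist')
hsv=cv2.cvtColor(im,cv2.COLOR_RGB2HSV)
m=cv2.inRange(hsv,(50,170,40),(75,255,255));n,l,s,c=cv2.connectedComponentsWithStats(m)
i=1+s[1:,4].argmax();print('green',s[i],c[i],px2w('wrist',[c[i]],.056,o).round(4))
im2=optics.camera('top');cv2.imwrite('pics/t2.png',cv2.resize(im2[130:260,210:410],(800,520),interpolation=cv2.INTER_CUBIC)[:,:,::-1])
cv2.imwrite('pics/w6.png',im[:,:,::-1])
E
```

```text
12.15 [0.4411 0.2009 0.2072] [-1.09e-01 -3.14e+00 -1.00e-03] [ 0.3   0.59 -0.38] 44.8 0.0Traceback (most recent call last):
  File "<stdin>", line 5, in <module>
ValueError: attempt to get argmax of an empty sequence
```

```bash
python3 - <<'E'
from h import *
o=telemetry.get_obs();im=optics.camera('wrist');cv2.imwrite('pics/w6.png',im[:,:,::-1])
print(w2px('wrist',[(.4427,.1998,.056)],o).round())
E
```

```text
[[326. 211.]]
```

View pics/w6.png

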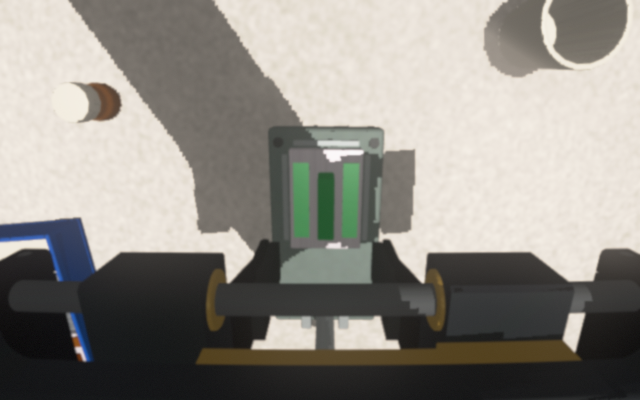

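Green rib centred between the pads at (326,207), finger staying open. Descend and grip.

apply_moves(
  linear=[
    [0.0,-0.001,-0.04],
    [0.0,-0.001,-0.07],
    [0.0,-0.001,-0.09],
    [0.0,-0.001,-0.101],
    [0.0,-0.001,-0.101],
  ],
  turn=[
    [0,0,0],
    [0,0,0],
    [0,0,0],
    [0,0,0],
    [0,0,0],
  ],
  jaw=[0.04,0.04,0.04,0.04,0.04],
)

```text
clock: 12.75
eef_pos: [0.4418, 0.1989, 0.105]
orientation: [-0.112, -3.138, 0.003]
force: [0.2, 0.1, -0.0]
grip_width: 0.461
grip_force: 0.0
```

apply_moves(
  linear=[
    [0,0,0],
    [0,0,0],
    [0,0,0],
    [0,0,0],
    [0,0,0],
  ],
  turn=[
    [0,0,0],
    [0,0,0],
    [0,0,0],
    [0,0,0],
    [0,0,0],
  ],
  jaw=[0.0,0.0,0.0,0.0,0.0],
  grip_force=25,
)

```text
clock: 13.25
eef_pos: [0.4419, 0.1999, 0.1066]
orientation: [0.111, 3.139, 0.001]
force: [0.3, 0.7, 3.5]
grip_width: 0.133
grip_force: 25.0
```

apply_moves(
  linear=[
    [0,0,0.015],
    [0,0,0.045],
    [0,0,0.08],
    [0.005,-0.02,0.08],
    [0.01,-0.05,0.08],
  ],
  turn=[
    [0,0,0],
    [0,0,0],
    [0,0,0],
    [0,0,-0.14],
    [0,0,-0.28],
  ],
  jaw=[0,0,0,0,0],
)

```text
clock: 13.75
eef_pos: [0.452, 0.1507, 0.1871]
orientation: [0.551, 3.091, 0.003]
force: [-0.4, -1.4, -2.0]
grip_width: 0.139
grip_force: 25.0
```

apply_moves(
  linear=[
    [0.01,-0.04,0],
    [0.02,-0.08,0],
    [0.03,-0.12,0],
    [0.035,-0.16,0],
    [0.043,-0.19,0],
  ],
  turn=[
    [0,0,-0.14],
    [0,0,-0.28],
    [0,0,-0.42],
    [0,0,-0.56],
    [0,0,-0.7],
  ],
  jaw=[0,0,0,0,0],
)

```text
clock: 14.25
eef_pos: [0.4941, -0.0432, 0.1861]
orientation: [-1.586, -2.712, -0.0]
force: [1.1, 0.6, -1.5]
grip_width: 0.136
grip_force: 25.0
```

apply_moves(
  linear=[
    [0,-0.02,0],
    [0,-0.033,0],
    [0,-0.033,0],
    [0,-0.033,-0.02],
    [0,-0.033,-0.03],
  ],
  turn=[
    [0,0,-0.14],
    [0,0,-0.28],
    [0,0,-0.42],
    [0,0,-0.52],
    [0,0,-0.52],
  ],
  jaw=[0,0,0,0,0],
)

```text
clock: 14.75
eef_pos: [0.494, -0.0733, 0.155]
orientation: [-2.222, -2.219, 0.001]
force: [-0.5, 0.3, -1.6]
grip_width: 0.135
grip_force: 25.0
```

```bash
python3 - <<'E'
from h import *
o=telemetry.get_obs();say(o);M=R.from_rotvec(o['orientation']).as_matrix();print('y_t yaw',np.degrees(np.arctan2(M[1,1],M[0,1])))
im=optics.camera('wrist');cv2.imwrite('pics/w7.png',im[:,:,::-1])
E
```

```text
14.75 [ 0.494  -0.0733  0.155 ] [-2.222e+00 -2.219e+00  1.000e-03] [-0.48  0.25 -1.6 ] 11.7 25.000846087932587
y_t yaw -0.0857817507691699
```

View pics/w7.png

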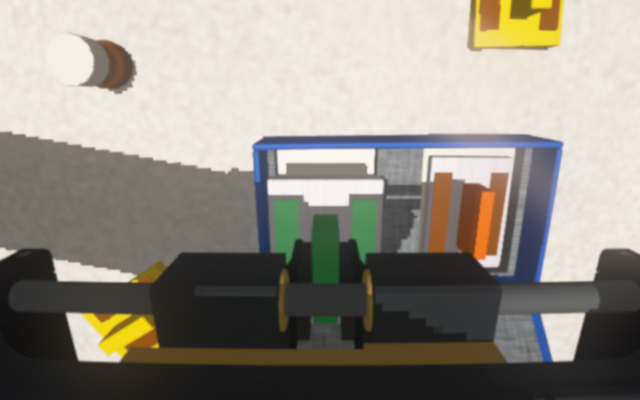

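Green plate (columns 268–384) is centred over the near recess (277–376), and the orange plate lies flat beside it. Lowering.

apply_moves(
  linear=[
    [0,0.0005,-0.03],
    [0,0.0005,-0.046],
    [0,0.0005,-0.052],
    [0,0.0005,-0.056],
    [0,0.0005,-0.059],
  ],
  turn=[
    [0,0,0],
    [0,0,0],
    [0,0,0],
    [0,0,0],
    [0,0,0],
  ],
  jaw=[0,0,0,0,0],
)

```text
clock: 15.3
eef_pos: [0.495, -0.073, 0.0975]
orientation: [2.22, 2.222, 0.001]
force: [0.2, -0.3, -0.7]
grip_width: 0.14
grip_force: 25.0
```

apply_moves(
  linear=[
    [0,0,-0.003],
    [0,0,-0.005],
    [0,0,-0.007],
    [0,0,-0.008],
    [0,0,-0.008],
  ],
  turn=[
    [0,0,0],
    [0,0,0],
    [0,0,0],
    [0,0,0],
    [0,0,0],
  ],
  jaw=[0,0,0,0,0],
)

```text
clock: 15.8
eef_pos: [0.4946, -0.073, 0.089]
orientation: [-2.221, -2.221, 0.0]
force: [-0.9, 0.2, -1.9]
grip_width: 0.137
grip_force: 25.0
```

apply_moves(
  linear=[
    [0,0,-0.001],
    [0,0,-0.001],
    [0,0,-0.001],
    [0,0,-0.001],
    [0,0,-0.001],
  ],
  turn=[
    [0,0,0],
    [0,0,0],
    [0,0,0],
    [0,0,0],
    [0,0,0],
  ],
  jaw=[0,0.03,0.03,0.03,0.03],
)

```text
clock: 16.3
eef_pos: [0.4947, -0.073, 0.088]
orientation: [2.221, 2.221, -0.0]
force: [-0.8, 0.2, 0.5]
grip_width: 0.328
grip_force: 0.0
```

apply_moves(
  linear=[
    [0,0,0],
    [0,0,0.02],
    [0,0,0.06],
    [0,0,0.1],
    [0,0,0.15],
  ],
  turn=[
    [0,0,0],
    [0,0,0],
    [0,0,0],
    [0,0,0],
    [0,0,0],
  ],
  jaw=[0.03,0.03,0.03,0.03,0.03],
)

```text
clock: 16.8
eef_pos: [0.4937, -0.0731, 0.2386]
orientation: [-2.221, -2.22, 0.003]
force: [1.7, 1.4, 0.9]
grip_width: 0.347
grip_force: 0.0
```

apply_moves(
  linear=[
    [0.02,-0.01,0.02],
    [0.05,-0.05,0.03],
    [0.05,-0.09,0.03],
    [0.05,-0.13,0.03],
    [0.05,-0.144,0.03],
  ],
  turn=[
    [0,0,0],
    [0,0,0],
    [0,0,0],
    [0,0,0],
    [0,0,0],
  ],
  jaw=[0.045,0.045,0.045,0.045,0.045],
)

```text
clock: 17.3
eef_pos: [0.5435, -0.2217, 0.2682]
orientation: [2.226, 2.215, -0.003]
force: [0.5, -0.2, 0.2]
grip_width: 0.513
grip_force: 0.0
```

```bash
python3 - <<'E'
from h import *
o=telemetry.get_obs();say(o)
im=optics.camera('wrist');t=optics.camera('top');
a=cv2.resize(im,(640,400));b=cv2.resize(t[140:230,300:420],(533,400),interpolation=cv2.INTER_CUBIC)
cv2.imwrite('pics/w8.png',cv2.resize(np.hstack([a,b]),(800,273))[:,:,::-1]);cv2.imwrite('pics/w8f.png',im[:,:,::-1])
for r in finder.boxes_of('wrist','lid_handle')[:3]: print('w',r)
s=optics.camera('scene');cv2.imwrite('pics/s8.png',s[:,:,::-1])
for r in finder.boxes_of('scene','lid_handle')[:3]: print('s',r)
H=np.array([.542,-.1255,.0425])
for th in (2.2,2.3,2.4,2.5,2.6):
    # bar: radius 128 incl 4mm off-plane; shut at 76 from centre -> 128 toward +y, +4 up
    a=np.arctan2(.004,.128)+th; P=H+.128*np.array([0,np.cos(a),np.sin(a)])
    print(th,P.round(4),'wrist',w2px('wrist',[P],o).round(),'scene',w2px('scene',[P]).round(),'top',w2px('top',[P]).round(1))
E
```

```text
17.3 [ 0.5435 -0.2217  0.2682] [ 2.226  2.215 -0.003] [ 0.46 -0.23  0.24] 44.7 0.0
w {'extent': [198.1, 63.4, 454.0, 219.1], 'score': 0.96}
s {'extent': [253.5, 225.5, 327.3, 264.3], 'score': 0.91}
s {'extent': [253.2, 211.4, 353.9, 274.5], 'score': 0.2}
2.2 [ 0.542  -0.204   0.1436] wrist [[323. 193.]] scene [[275. 234.]] top [[390.2 176.7]]
2.3 [ 0.542  -0.2137  0.1352] wrist [[323. 204.]] scene [[273. 239.]] top [[393.5 177.2]]
2.4 [ 0.542  -0.2225  0.126 ] wrist [[323. 212.]] scene [[270. 244.]] top [[396.2 177.8]]
2.5 [ 0.542  -0.2304  0.1159] wrist [[323. 218.]] scene [[268. 249.]] top [[398.6 178.4]]
2.6 [ 0.542  -0.2372  0.105 ] wrist [[324. 222.]] scene [[267. 254.]] top [[400.4 179.1]]
```

View pics/w8.png

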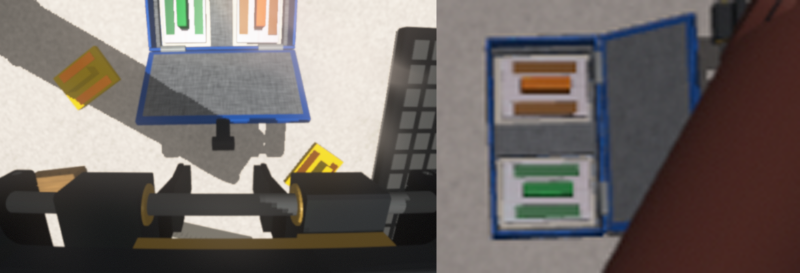

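Both plates lie flat, one in each recess. The lid handle's bar shows at about (327,210) in the wrist image; I measure it in numbers.

```bash
python3 - <<'E'
from h import *
g=cv2.cvtColor(cv2.imread('pics/w8f.png'),cv2.COLOR_BGR2GRAY)
for r in range(168,232,3):
    c=np.where(g[r,295:362]<45)[0]+295; print(r,len(c),(c.min(),c.max()) if len(c) else '')
s=cv2.cvtColor(cv2.imread('pics/s8.png'),cv2.COLOR_BGR2GRAY)[225:270,255:300]
ys,xs=np.where(s<35); print('scene dark',len(xs),(xs.min()+255,xs.max()+255,ys.min()+225,ys.max()+225,xs.mean()+255,ys.mean()+225) if len(xs) else '')
o=telemetry.get_obs()
H=np.array([.544,-.1255,.0425])
for th in (2.2,2.3,2.4,2.5):
    f=lambda r,off:H+np.array([0,r*np.cos(th)-off*np.sin(th),r*np.sin(th)+off*np.cos(th)])
    print(th,'edge',w2px('wrist',[f(.104,0)],o).round(1),'bar',w2px('wrist',[f(.128,.004)],o).round(1))
E
```

```text
168 0 
171 0 
174 11 (np.int64(319), np.int64(329))
177 19 (np.int64(317), np.int64(335))
180 19 (np.int64(317), np.int64(335))
183 18 (np.int64(318), np.int64(335))
186 18 (np.int64(318), np.int64(335))
189 18 (np.int64(318), np.int64(335))
192 18 (np.int64(318), np.int64(335))
195 18 (np.int64(318), np.int64(335))
198 18 (np.int64(318), np.int64(335))
201 25 (np.int64(316), np.int64(340))
204 30 (np.int64(312), np.int64(341))
207 30 (np.int64(312), np.int64(341))
210 30 (np.int64(312), np.int64(341))
213 30 (np.int64(312), np.int64(341))
216 30 (np.int64(312), np.int64(341))
219 0 
222 0 
225 0 
228 0 
231 0 
scene dark 299 (np.int64(255), np.int64(299), np.int64(225), np.int64(257), np.float64(276.60535117056855), np.float64(236.67558528428094))
2.2 edge [[324.3 170.2]] bar [[324.1 202.7]]
2.3 edge [[324.3 179.9]] bar [[324.2 213.2]]
2.4 edge [[324.4 187.9]] bar [[324.3 221.2]]
2.5 edge [[324.4 194. ]] bar [[324.3 226.8]]
```

```bash
python3 - <<'E'
from h import *
o=telemetry.get_obs();say(o)
im=optics.camera('wrist');g=cv2.cvtColor(im,cv2.COLOR_RGB2GRAY)
m=(g<45)[:, 295:362]; n=m.sum(1)
bar=[r for r in range(190,235) if n[r]>24]; c=np.concatenate([np.where(m[r])[0]+295 for r in bar]);print('bar rows',bar[0],bar[-1],'cols',c.min(),c.max())
u,v=(c.min()+c.max())/2,(bar[0]+bar[-1])/2
from scipy.optimize import least_squares
H0=np.array([.542,-.1255,.0425])
def P(th): return H0+np.array([0,.128*np.cos(th)-.004*np.sin(th),.128*np.sin(th)+.004*np.cos(th)])
s=least_squares(lambda p:(w2px('wrist',[P(p[0])+[p[1],0,0]],o)[0]-[u,v]),[2.35,0]);print('theta,dx',s.x,P(s.x[0])+[s.x[1],0,0],'width mm',(c.max()-c.min()+1)*(o['eef_pos'][2]+.09-.13)/359)
for th in np.arange(s.x[0],-.01,-.15): print(round(th,2),(P(th)-P(s.x[0])).round(4))
print(w2px('top',[P(s.x[0])+[s.x[1],0,0]]))
E
```

```text
17.55 [ 0.5449 -0.2158  0.2678] [-2.22  -2.222 -0.   ] [-0.33  0.69 -1.12] 44.8 0.0
bar rows 210 226 cols 310 339
theta,dx [2.35583473e+00 2.17768814e-03] [ 0.54417769 -0.21880654  0.13021481] width mm 0.019036186948788874
2.36 [0. 0. 0.]
2.21 [0.     0.0142 0.013 ]
2.06 [0.     0.0301 0.0237]
1.91 [0.     0.0474 0.0319]
1.76 [0.     0.0658 0.0374]
1.61 [0.     0.0848 0.0401]
1.46 [0.     0.104  0.0399]
1.31 [0.     0.123  0.0369]
1.16 [0.     0.1412 0.031 ]
1.01 [0.     0.1585 0.0225]
0.86 [0.     0.1742 0.0116]
0.71 [ 0.      0.1881 -0.0016]
0.56 [ 0.      0.1999 -0.0168]
0.41 [ 0.      0.2093 -0.0335]
0.26 [ 0.      0.2161 -0.0515]
0.11 [ 0.      0.2202 -0.0702]
[[395.05448788 176.67602331]]
```

apply_moves(
  linear=[
    [0,-0.003,-0.03],
    [0,-0.003,-0.06],
    [0,-0.003,-0.077],
    [0,-0.003,-0.086],
    [0,-0.003,-0.086],
  ],
  turn=[
    [0,0,0],
    [0,0,0],
    [0,0,0],
    [0,0,0],
    [0,0,0],
  ],
  jaw=[0.045,0.045,0.045,0.045,0.045],
)

```text
clock: 18.1
eef_pos: [0.5446, -0.2192, 0.1815]
orientation: [-2.22, -2.222, 0.001]
force: [-0.2, -0.3, 0.5]
grip_width: 0.517
grip_force: 0.0
```

apply_moves(
  linear=[
    [0,0,0],
    [0,0,0],
    [0,0,0],
    [0,0,0],
    [0,0,0],
  ],
  turn=[
    [0,0,0],
    [0,0,0],
    [0,0,0],
    [0,0,0],
    [0,0,0],
  ],
  jaw=[0.0,0.0,0.0,0.0,0.0],
  grip_force=20,
)

```text
clock: 18.6
eef_pos: [0.5446, -0.2203, 0.1824]
orientation: [2.221, 2.221, 0.0]
force: [-1.6, -0.7, 1.3]
grip_width: 0.246
grip_force: 20.0
```

apply_moves(
  linear=[
    [0,0.007,0.0067],
    [0,0.0142,0.013],
    [0,0.022,0.0187],
    [0,0.0301,0.0237],
    [0,0.0387,0.028],
  ],
  turn=[
    [0,0,0],
    [0,0,0],
    [0,0,0],
    [0,0,0],
    [0,0,0],
  ],
  jaw=[0,0,0,0,0],
)

```text
clock: 19.1
eef_pos: [0.5443, -0.1807, 0.2106]
orientation: [-2.221, -2.221, 0.001]
force: [-2.0, -1.7, 0.1]
grip_width: 0.25
grip_force: 20.0
```

apply_moves(
  linear=[
    [0,0.0087,0.0039],
    [0,0.0271,0.0094],
    [0,0.0461,0.0121],
    [0,0.0653,0.0119],
    [0,0.0843,0.0089],
  ],
  turn=[
    [0,0,0],
    [0,0,0],
    [0,0,0],
    [0,0,0],
    [0,0,0],
  ],
  jaw=[0,0,0,0,0],
)

```text
clock: 19.6
eef_pos: [0.5436, -0.0957, 0.2189]
orientation: [-2.22, -2.22, 0.002]
force: [-2.7, -3.1, -5.8]
grip_width: 0.249
grip_force: 20.0
```

apply_moves(
  linear=[
    [0,0.0182,-0.0059],
    [0,0.0355,-0.0144],
    [0,0.0512,-0.0253],
    [0,0.0651,-0.0385],
    [0,0.0769,-0.0537],
  ],
  turn=[
    [0,0,0],
    [0,0,0],
    [0,0,0],
    [0,0,0],
    [0,0,0],
  ],
  jaw=[0,0,0,0,0],
)

```text
clock: 20.1
eef_pos: [0.5429, -0.0181, 0.1643]
orientation: [-2.218, -2.22, 0.003]
force: [-5.2, -4.2, -0.9]
grip_width: 0.248
grip_force: 20.0
```

apply_moves(
  linear=[
    [0,0.0094,-0.0167],
    [0,0.0162,-0.0347],
    [0,0.0187,-0.0445],
    [0,0.0203,-0.0534],
    [0,0.0208,-0.059],
  ],
  turn=[
    [0,0,0],
    [0,0,0],
    [0,0,0],
    [0,0,0],
    [0,0,0],
  ],
  jaw=[0,0,0,0,0],
)

```text
clock: 20.6
eef_pos: [0.5429, 0.0024, 0.1051]
orientation: [-2.217, -2.22, 0.003]
force: [-8.1, 2.4, 2.1]
grip_width: 0.249
grip_force: 20.0
```

apply_moves(
  linear=[
    [0,0.0003,-0.003],
    [0,0.0005,-0.006],
    [0,0.0005,-0.009],
    [0,0.0005,-0.011],
    [0,0.0005,-0.011],
  ],
  turn=[
    [0,0,0],
    [0,0,0],
    [0,0,0],
    [0,0,0],
    [0,0,0],
  ],
  jaw=[0,0,0,0,0],
)

```text
clock: 21.1
eef_pos: [0.543, 0.0025, 0.0961]
orientation: [-2.217, -2.218, 0.002]
force: [-15.9, 2.3, 21.8]
grip_width: 0.247
grip_force: 20.0
```

apply_moves(
  linear=[
    [0,0,0],
    [0,0,0],
    [0,0,0],
    [0,0,0],
    [0,0,0],
  ],
  turn=[
    [0,0,0],
    [0,0,0],
    [0,0,0],
    [0,0,0],
    [0,0,0],
  ],
  jaw=[0.045,0.045,0.045,0.045,0.045],
)

```text
clock: 21.6
eef_pos: [0.5448, 0.0014, 0.0953]
orientation: [2.221, 2.221, 0.0]
force: [-1.0, -0.1, -0.1]
grip_width: 0.502
grip_force: 0.0
```

apply_moves(
  linear=[
    [0,0,0.02],
    [0,0,0.06],
    [0,0.02,0.1],
    [0,0.06,0.13],
    [0,0.1,0.15],
  ],
  turn=[
    [0,0,0],
    [0,0,0],
    [0,0,0],
    [0,0,0],
    [0,0,0],
  ],
  jaw=[0.045,0.045,0.045,0.045,0.045],
)

```text
clock: 22.1
eef_pos: [0.5453, 0.1017, 0.2479]
orientation: [2.224, 2.218, 0.005]
force: [0.2, 0.9, -0.7]
grip_width: 0.516
grip_force: 0.0
```

apply_moves(
  linear=[
    [0,0.05,0],
    [0,0.1,0],
    [0,0.1,0],
    [0,0.1,0],
    [0,0.1,0],
  ],
  turn=[
    [0,0,0],
    [0,0,0],
    [0,0,0],
    [0,0,0],
    [0,0,0],
  ],
  jaw=[0.045,0.045,0.045,0.045,0.045],
)

```text
clock: 22.6
eef_pos: [0.5448, 0.1998, 0.2452]
orientation: [2.223, 2.219, -0.001]
force: [0.6, -0.1, 0.5]
grip_width: 0.52
grip_force: 0.0
```

```bash
python3 - <<'E'
from h import *
say(telemetry.get_obs())
im=optics.camera('top');hsv=cv2.cvtColor(im,cv2.COLOR_RGB2HSV)
# shut-lid handle prediction for several angles vs dark/blue pixels
H0=np.array([.543,-.1255,.0425])
for th in (0,.05,.1,.3): print(th,w2px('top',[H0+np.array([0,.128*np.cos(th)-.004*np.sin(th),.128*np.sin(th)+.004*np.cos(th)])]).round(1))
b=cv2.inRange(hsv,(105,120,40),(125,255,255))[140:230,290:420];ys,xs=np.where(b);print('blue extent',xs.min()+290,xs.max()+290,ys.min()+140,ys.max()+140,len(xs))
print('lid shut corners',w2px('top',[(.634,-.0205,.05),(.452,-.1245,.05)]).round(1))
g=cv2.cvtColor(im,cv2.COLOR_RGB2GRAY)[170:185,296:322];print(g[::2,::2])
for n in ('top',):
    for t in ('lid_handle','lid'): print(t,[(r['extent'],round(r['score'],2)) for r in finder.boxes_of(n,t)[:2]])
E
```

```text
22.6 [0.5448 0.1998 0.2452] [ 2.223e+00  2.219e+00 -1.000e-03] [ 0.59 -0.1   0.48] 45.2 0.0
0 [[309.  184.1]]
0.05 [[309.1 183.7]]
0.1 [[309.3 183.3]]
0.3 [[311.5 181.7]]
blue extent 317 355 151 218 1101
lid shut corners [[316.7 151.1]
 [356.5 216.1]]
[[141 119 138 138 138 139 144 142 140 140  92  73  71]
 [103 134 138 138 137 142 140 140 142 145  95  72  73]
 [139 141 139 138 137 137 137 137 140 142  93  72  72]
 [139 138 135 138 138 136 138 139 140 139  92  73  72]
 [138 135 134 140 139 143 139 139 141 138  92  71  72]
 [141 140 139 139 138 114  85 105 139 142 107  72  73]
 [139 139 139 140 136  68  28  32  60  61  52  65  72]
 [135 141 142 139 139  70  30  24  34  34  33  57  73]]
lid_handle [([306.2, 153.2, 358.1, 220.0], 0.89), ([296.2, 249.8, 306.0, 262.5], 0.44)]
lid [([307.0, 149.2, 357.1, 214.1], 0.81), ([306.0, 149.0, 355.6, 218.8], 0.47)]
```

```bash
python3 -c "
from rig import ticket;print(ticket.sign_off())"
```

```text
the job is handed in; nothing more can be done
None
```

The job is handed in at about 23 s with the orange plate in the far recess, the green plate in the near one, the finger left open and the lid shut; sign-off returned no verdict, and I viewed 11 pictures, one over the limit of 10.

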